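Index the assembly dial to its next click and lock it

ROBOT

A 6-joint arm with a two-finger parallel gripper is mounted at the origin on the work surface. World frame = base frame: x ahead of the robot, y to its left, z up, the work surface at z = 0. Lengths are in m, angles in rad, forces in N, time in s.
With the tool pointing down it reaches from about 0.25 to 0.8 m from the base axis. Payload 8.5 kg.
Tool frame: the origin (TCP) lies on the centre line of the jaws, within the pads' length; the fingertips stand 22 mm ahead of it and the grasp point (between the pads) lies 3 mm ahead of it (robot.finger_overhang is the distance from the TCP to the fingertips, in m); z points along the fingers, y is the line along which they close (so a half turn about z gives the same grasp; the last joint's range is limited). The gripper opens to 85 mm and grips with 20 to 120 N. Pads are 22 mm wide; open, the fingers measure 114 mm over their backs; the gripper's body (76 mm by 85 mm) begins 54 mm behind the grasp point. The pads swing forward as they close: fully open they stand 13 mm farther back than shut.
Start: joints at [1.265, 0.238, -0.013, 1.319, 0, 1.571], TCP at [0.158, 0.501, 0.253] pointing down, gripper open.
Joint ranges: [-2.66, 2.66], [-1.03, 1.9], [-1.14, 1.46], [-1.82, 2.27], [-1.45, 1.34], [-3.14, 3.14]. Speed limits (rad/s): [2.22, 2.22, 2.79, 3.14, 3.14, 3.14].

INTERFACE

Orientations are given as a unit quaternion [w, x, y, z].
In Python, from station import telemetry, get_image, job, robot gives the robot as it stands.
- The arm moves only by the tool move_arm, never from a script. Its argument "moves" is one flat list of numbers, 5 for each row, row after row: the closure in counts, from 0 (fully open) to 255 (shut), then the shift along the tool's x, y, z normalised to -1 to 1, where 1 is 100 mm, then the turn about the tool's z normalised to -1 to 1, where 1 is pi rad. In form: [gripper, dx, dy, dz, twist, gripper, dx, dy, dz, twist, ...]. A call has 1 to 20 rows; each row shifts and turns the commanded pose from where the row before left it, along the tool's axes as they then stand; what a row does not reach is not made up. A row lasts 1/8 s, in which the tool goes at most 62.5 mm and 10.7 degrees, less where a joint would pass 70% of its speed; a pose out of reach is approached as far as the arm can. A call with a number of a shift or a turn outside -1 to 1 is refused whole. A call with a gripper value outside its range is refused whole. The fingers move at their own pace and stop on an object; the grip force is fixed at half the most. Time passes only in rows, so rows that do not move let the fingers close. It gives the time, the measured TCP pose, the force, the opening and the grip force at its end, in the units of the state.
- telemetry.sense(): the state, without advancing time (a new reading comes with each control period).
- get_image(name): name is "side" or "top"; returns a dict with "img" (384x512x3 uint8, blue, green, red), "range_z" (384x512 float32, m along the optical axis (not along the pixel's ray), 0 where there is no reading), "fx", "fy", "cx", "cy" (pixels), "distortion" ([k1, k2, p1, p2, k3] as OpenCV has them; the pictures are not rectified), "R" (3x3) and "t" (3): a world point X has camera coordinates R X + t. Camera axes: x right, y down, z forward; pixel columns grow to the right and rows downward; lengths in m; the calibration is good to about 2 mm. A picture is of the moment at which its call begins.
- job.close_job(): hands the job in; it is judged then, once.
The state is a dict: "t": time; "joints": joint angles; "dq": joint speeds; "tau": joint torques, N m; "position": TCP position; "orientation": TCP orientation; "force": force on the tool from outside, world axes, zero at the start; "moment": the same for the moment, N m; "opening": finger opening in m; "grasp_force": force on a finger pad.
Only numpy, scipy, OpenCV 4.12 (cv2) and the standard library are available. Lean on these libraries where they do the work, as an engineer would, in place of code of your own. Each camera call takes 0.05 s, during which the arm holds its last target. There are 200 camera calls.

TASK

The round dial with the six push pegs was left between two of its click positions. Push it round gently, anticlockwise seen from above, just until it drops into the next click, then swing the lock lever all the way over towards the robot so that it locks there, and let go. Do not bump the ring light above the dial, and leave everything else on the bench where it is.

Things in the scene. Friction and masses are not known exactly. Their poses are not given: they have to be found in the camera images.
- base: grey round housing of the index table, fixed, 260 mm across, 31 mm high. Origin on the bench on the dial's axis, z up. A low tab on its -y side (x -45 to 45, y -123 to -207 mm, 30 mm high) carries the lock lever; one on its +x side (to x 193 mm) carries an 18 mm post (at x 172 mm, 170 mm high) that holds the ring light. Place and yaw vary.
- lamp: white ring light fixed over the dial and coaxial with it: 24 mm tube, 200 mm across its centre line, tube centre 150 mm above the bench (underside 138), middle open. Origin as base. It hangs over the pegs, in the way of a gripper pointing straight down: lean the tool 33 to 50 degrees to reach in under it from outside. Touching it with over 3 N is a bump.
- dial (a joint): angle of the dial against base, rad, growing anticlockwise from above. Clicks are 60 degrees apart; the sprung ball that makes them is hidden inside and may sit up to 15 degrees either way: wanted click at 0.785 to 1.309, start at 0.41 to 0.64. In between, even drag (1 to 5 N at a peg). At a click it jumps about 6 degrees ahead into a notch; leaving that takes about 15 N at a peg.
- dial_top (a point): centre of the top face of the dial, a flat aluminium disc 256 mm across, its top 45 mm above the bench; x axis points to peg 0, z up. Six low black nests lie on it midway between the pegs, inside 102 mm radius, five of them with small green boards (up to 55 mm above the bench), and a hub 40 mm across, 10 mm high.
- peg0 (a point): middle of push peg 0, 65 mm above the bench. Six like upright steel pegs, 14 mm diameter, 45 to 85 mm above the bench, stand on a circle of 115 mm radius: at dial angle q peg k stands at angle q + k*60 degrees from the base's x axis (k 0 to 5). Turns with the dial.
- lever (a joint): lock lever, rad: 0 to 0.1 at the start (unlocked, pointing out along the base's -y), 1.05 at its stop (locked, swung 60 degrees clockwise from above, to the base's -x side, nearer the robot). Upright pivot at base x 0, y -175 mm; about 1 N drag at the knob; stays where left. It lifts a pin into the dial: with the dial not in a click it blocks at about 0.2 rad and springs back there.
- lever_knob (a point): middle of the lever's upright black knob (16 mm diameter, from 44 to 84 mm above the bench; this point is 64 mm up), 65 mm from the lever's pivot; moves with the lever. The flat steel bar between pivot and knob is 14 mm wide, its top 44 mm above the bench.
- mug: blue ceramic mug, 80 mm across, 95 mm high, behind the dial on the left; origin under its centre. Bystander.
- screwdriver: screwdriver, 160 mm long, lying beyond the lever side of the dial; origin under its middle. Bystander.
- tweezers: steel tweezers, 110 mm long, 7 mm high, lying flat on the right, outside the lever; origin under their middle. Bystander.
- board: loose green circuit board 70 x 50 mm, up to 14 mm high, left of the dial; origin under its centre. Bystander.
- mouse: black computer mouse, 105 x 60 x 34 mm, to the right of the robot; origin under its centre. Bystander.

How it is judged:
By the outcome, as a careful person would: the job done as asked, in the order asked, and still so for the second after the job is handed in, with the robot touching nothing.
It also fails if it takes over 61 s, if anything falls off the work surface, if the arm or the gripper's body presses on something with over 40 N, if the wrist force passes 120 N, or if a joint passes its speed limit or range.

## Working session

There is one attempt and no reset: what is moved stays moved. The work goes in short steps, Python scripts to look and compute and a tool call to move; the robot and the scene stay as the last step left them, time stands still between calls to the robot, and variables do not carry over. Pictures are saved under pics/ and viewed, at most 10 in all, crops included, and the job is handed in when it is done.

Besides the shell and the picture viewer there is one more tool, called as a command line: name --argument value ..., lists and objects as JSON in quotes. move_arm: Moves the arm, as the interface text tells. Its arguments: {"type":"object","properties":{"moves":{"type":"array"}},"required":["moves"]}

```bash
mkdir -p pics; ls
python3 - <<'E'
from station import telemetry,get_image,robot
import cv2,numpy as np,pickle
s=telemetry.sense();print(s)
d={n:get_image(n) for n in("side","top")}
pickle.dump(d,open("im0.pkl","wb"))
for n,v in d.items():
    cv2.imwrite(f"pics/{n}0.png",cv2.resize(v["img"],(768,576)));print(n,v["fx"],v["fy"],v["cx"],v["cy"],v["distortion"],v["R"],v["t"], -np.array(v["R"]).T@np.array(v["t"]))
print([a for a in dir(robot) if a[0]!='_'])
E
```

```text
pics
{'t': 0.0, 'joints': array([ 1.26500685e+00,  2.38790449e-01, -1.42313560e-02,  1.31916946e+00,
        8.43190744e-06,  1.57083581e+00]), 'dq': array([ 0.00183319,  0.00023488, -0.00054789, -0.00114796,  0.0004653 ,
       -0.00084382]), 'tau': array([-1.67225877e-03, -5.38783085e+01,  3.46438658e+01,  1.83466467e-02,
       -2.01798384e-04,  2.79087482e-05]), 'position': array([0.15793874, 0.50030305, 0.25268143]), 'orientation': array([-1.10377220e-04,  1.52319216e-01,  9.88331103e-01, -6.88690712e-04]), 'force': array([-0.10384353,  0.11862751,  0.21285658]), 'moment': array([ 0.01175842, -0.03546509,  0.01293771]), 'grasp_force': 0.0, 'opening': 0.08550698787077315}
side 359.3367192262723 359.3367192262723 254.03728229374568 188.94302712556808 [-0.07997524  0.          0.          0.          0.        ] [[ 0.72180077 -0.69197201  0.01335581]
 [-0.40419916 -0.43713047 -0.80345503]
 [ 0.56180663  0.57453606 -0.59521562]] [-0.44003578  0.28119889  0.68407609] [ 0.04696004 -0.57459822  0.63898047]
top 413.8628322446772 413.8628322446772 259.9236248016011 187.40492482534182 [0.04273635 0.         0.         0.         0.        ] [[ 7.85166213e-05 -9.99918661e-01  1.27540128e-02]
 [-9.99111456e-01 -6.15972129e-04 -4.21416523e-02]
 [ 4.21460806e-02 -1.27393714e-02 -9.99030238e-01]] [-0.0374731   0.58592657  1.2400635 ] [ 0.53314507 -0.02131151  1.26403078]
['IKError', 'finger_overhang']
```

View pics/top0.png

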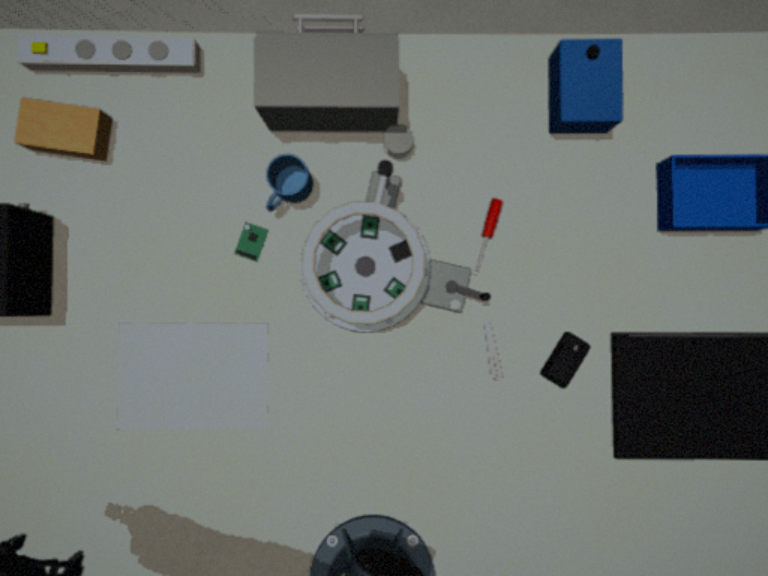

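View pics/side0.png

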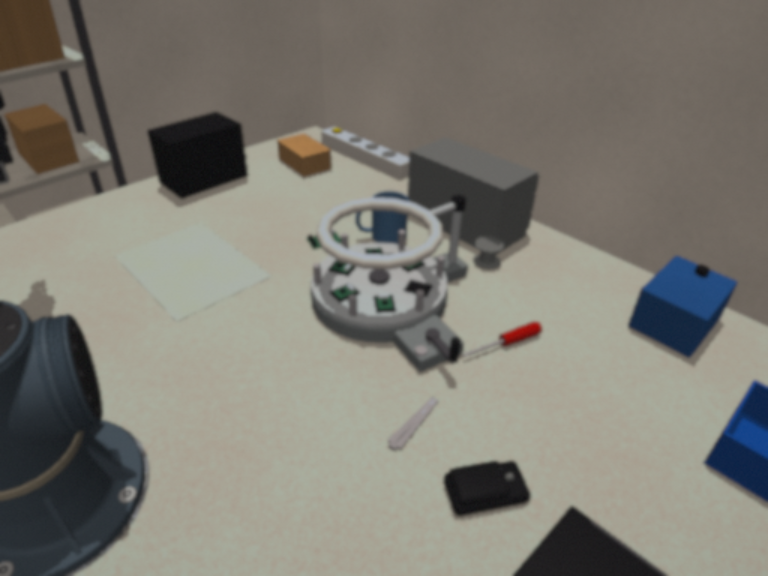

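The top view shows the dial hub at about (366,266), lever pivot (452,287), knob (485,296) and post (386,168). The side view shows the pegs under the ring, with the lever at (455,348). Next I measure from both range images.

```bash
cat > h.py <<'E'
import numpy as np,cv2
def cloud(v):
    K=np.array([[v["fx"],0,v["cx"]],[0,v["fy"],v["cy"]],[0,0,1]])
    h,w=v["range_z"].shape
    uv=np.stack(np.meshgrid(np.arange(w),np.arange(h)),-1).reshape(-1,1,2).astype(float)
    n=cv2.undistortPoints(uv,K,np.array(v["distortion"])).reshape(-1,2)
    z=v["range_z"].reshape(-1,1)
    P=(np.c_[n,np.ones(len(n))]*z-np.array(v["t"]))@np.array(v["R"])
    P[z[:,0]==0]=np.nan
    return P.reshape(h,w,3)
def circ(p):
    A=np.c_[2*p[:,:2],np.ones(len(p))];x=np.linalg.lstsq(A,(p[:,:2]**2).sum(1),rcond=None)[0]
    return x[:2],np.sqrt(x[2]+x[:2]@x[:2])
E
python3 - <<'E'
import pickle,numpy as np
from h import *
d=pickle.load(open("im0.pkl","rb"))
for n in d:
    C=cloud(d[n]);P=C.reshape(-1,3);P=P[~np.isnan(P[:,0])]
    near=np.hypot(P[:,0]-.53,P[:,1])<.2
    r=P[near&(P[:,2]>.145)&(P[:,2]<.166)&(np.hypot(P[:,0]-.53,P[:,1])<.135)]
    print(n,"bench z",np.median(P[(abs(P[:,2])<.02),2]),"ring",len(r),circ(r) if len(r)>20 else 0,np.median(r[:,2]) if len(r) else 0)
C=cloud(d["top"])
for nm,(u,v) in dict(hub=(366,266),pivot=(452,287),knob=(485,296),post=(386,168),mug=(290,180)).items():
    print(nm,np.nanmedian(C[int(v/1.5)-1:int(v/1.5)+2,int(u/1.5)-1:int(u/1.5)+2].reshape(-1,3),axis=0).round(4))
S=cloud(d["side"])
for nm,(u,v) in dict(hub=(380,275),knob=(455,348),knobtop=(455,341),peg=(353,300),peg2=(318,275),peg3=(420,298),post=(458,203)).items():
    print(nm,np.nanmedian(S[int(v/1.5)-1:int(v/1.5)+2,int(u/1.5)-1:int(u/1.5)+2].reshape(-1,3),axis=0).round(4))
E
```

```text
side bench z 0.00019439013419054248 ring 947 (array([0.60763312, 0.0066707 ]), np.float64(0.09621190214111304)) 0.15884376249781837
top bench z 0.0009694396704690206 ring 1066 (array([0.60925287, 0.0126826 ]), np.float64(0.09550160883487055)) 0.16045734852004706
hub [0.6147 0.0099 0.0555]
pivot [ 0.5739 -0.158   0.045 ]
knob [ 0.5555 -0.2164  0.0842]
post [ 0.7801 -0.0275  0.1708]
mug [0.7915 0.1667 0.0062]
hub [0.6142 0.0104 0.0563]
knob [ 0.5504 -0.2224  0.0713]
knobtop [ 0.5521 -0.2198  0.0836]
peg [ 0.5069 -0.0367  0.0804]
peg2 [0.5224 0.0765 0.0654]
peg3 [ 0.6    -0.1045  0.0767]
post [ 0.7717 -0.0332  0.1672]
```

Run:
```python
import pickle,numpy as np
from h import *
from scipy.optimize import least_squares
d=pickle.load(open("im0.pkl","rb"))
cl={}
for n in d:
    P=cloud(d[n]).reshape(-1,3);cl[n]=P[~np.isnan(P[:,0])]
    P=cl[n]; r0=np.hypot(P[:,0]-.613,P[:,1]-.0105)
    r=P[(P[:,2]>.132)&(P[:,2]<.172)&(abs(r0-.1)<.02)]
    # torus fit with known radii
    f=lambda x:np.hypot(np.hypot(r[:,0]-x[0],r[:,1]-x[1])-.1,r[:,2]-x[2])-.012
    s=least_squares(f,[.613,.01,.15],loss='soft_l1',f_scale=.002);print(n,"torus",s.x.round(4),abs(s.fun).mean())
c=np.array([.613,.0105])
Q=np.vstack([cl["side"],cl["top"]]);rel=Q[:,:2]-c;rr=np.hypot(*rel.T)
m=(Q[:,2]>.056)&(Q[:,2]<.088)&(rr>.103)&(rr<.127)
p=Q[m];print(len(p));a=np.degrees(np.arctan2(*(p[:,:2]-c).T[::-1]))
print(np.histogram(a,bins=np.arange(-180,181,10)))
def fit(x):
    k=x[2]+np.arange(6)*np.pi/3
    pg=np.c_[x[0]+.115*np.cos(k),x[1]+.115*np.sin(k)]
    return np.linalg.norm(p[:,None,:2]-pg,axis=2).min(1)-.007
best=min((least_squares(fit,[*c,t],loss='soft_l1',f_scale=.002) for t in np.arange(0,1.05,.15)),key=lambda s:s.cost)
print("pegs",best.x.round(4),abs(best.fun).mean(),"peg ang mod60",np.degrees(best.x[2])%60)
yaw=np.radians(-13);print("dial q",(best.x[2]-yaw)%(np.pi/3))
# knob, post, pivot tops
for nm,g,zr,R in(("knob",(.553,-.218),(.055,.088),.02),("post",(.775,-.028),(.06,.17),.02)):
    for n in cl:
        P=cl[n];q=P[(np.hypot(P[:,0]-g[0],P[:,1]-g[1])<R)&(P[:,2]>zr[0])&(P[:,2]<zr[1])]
        rad=.008 if nm=="knob" else .009
        s=least_squares(lambda x:np.hypot(q[:,0]-x[0],q[:,1]-x[1])-rad,g,loss='soft_l1',f_scale=.002) if n=="side" else None
        print(nm,n,len(q),s.x if s else q[q[:,2]>zr[1]-.008,:2].mean(0), q[:,2].max())
```

```text
side torus [0.6166 0.0138 0.1502] 0.0015807625317500649
top torus [0.6147 0.0136 0.1508] 0.0015909364609476885
353
(array([ 0,  3, 71,  0,  0,  0,  0,  0, 69,  0,  0,  0,  0,  0, 46,  0,  0,
        0,  0,  0, 51,  0,  0,  0,  0,  9, 37,  0,  0,  0,  0,  6, 61,  0,
        0,  0]), array([-180, -170, -160, -150, -140, -130, -120, -110, -100,  -90,  -80,
        -70,  -60,  -50,  -40,  -30,  -20,  -10,    0,   10,   20,   30,
         40,   50,   60,   70,   80,   90,  100,  110,  120,  130,  140,
        150,  160,  170,  180]))
pegs [0.6173 0.0141 0.4062] 0.0013297704302519336 peg ang mod60 23.276347144525158
dial q 0.6331416982684073
knob side 87 [ 0.55562996 -0.21708978] 0.08565051508811826
knob top 32 [ 0.55458729 -0.21891156] 0.08724810207960705
post side 257 [ 0.78048843 -0.02545416] 0.16995392270347923
post top 79 [ 0.77667047 -0.02475259] 0.169918283059326
```

move_arm --moves '[255, 0, 0, -0.3, -0.049, 255, 0, 0, -0.3, -0.048, 255, -0.325, -0.417, -0.15, 0, 255, -0.325, -0.417, -0.15, 0, 255, -0.325, -0.417, -0.15, 0, 255, -0.325, -0.417, -0.15, 0, 255, -0.325, -0.417, -0.15, 0, 255, -0.325, -0.417, -0.15, 0, 255, -0.325, -0.417, -0.15, 0, 255, -0.325, -0.417, -0.15, 0, 255, -0.325, -0.417, -0.15, 0, 255, -0.325, -0.417, -0.15, 0, 255, -0.325, -0.417, -0.15, 0, 255, -0.325, -0.417, -0.15, 0, 255, 0, 0, 0, 0]'

```text
t: 1.98
position: [0.5499, -0.0029, 0.492]
orientation: [-0.001, 0.002, 1.0, -0.0]
force: [0.1, 0.4, -0.6]
opening: 0.0001
grasp_force: 0.0
```

```bash
python3 -c "
from station import telemetry as t
s=t.sense();print(s['joints'].round(3),s['orientation'].round(3),s['position'].round(3),s['t'])"
```

```text
[-5.00e-03  3.54e-01  7.72e-01  1.99e+00 -1.00e-03 -0.00e+00] [-0.001  0.002  1.    -0.   ] [ 0.55  -0.003  0.492] 1.975
```

move_arm --moves '[255, -0.6, 0, 0, 0, 255, -0.6, 0, 0, 0, 255, -0.6, 0, 0, 0, 255, -0.6, 0, 0, 0, 255, -0.6, 0, 0, 0, 255, -0.6, 0, 0, 0, 255, 0, 0, 0, 0]'

```text
t: 2.85
position: [0.689, -0.0003, 0.4425]
orientation: [-0.012, 0.001, 1.0, -0.0]
force: [0.4, -0.6, 0.5]
opening: 0.0001
grasp_force: 0.0
```

```bash
python3 -c "
from station import telemetry as t
s=t.sense();print(s['joints'].round(3),s['orientation'].round(3),s['position'].round(3),s['t'])"
```

```text
[-0.000e+00  7.850e-01  1.457e+00  2.267e+00 -0.000e+00  1.000e-03] [-0.012  0.001  1.    -0.   ] [ 0.689 -0.     0.442] 2.85
```

move_arm --moves '[255, 0, 0, -0.6, 0, 255, 0, 0, -0.6, 0, 255, 0, 0, -0.6, 0, 255, 0, 0, -0.6, 0, 255, 0, 0, -0.6, 0, 255, 0, 0, -0.6, 0, 255, 0, 0, 0, 0]'

```text
t: 3.72
position: [0.5952, -0.0003, 0.6215]
orientation: [0.126, 0.001, 0.992, -0.0]
force: [-0.0, 0.3, 0.1]
opening: 0.0
grasp_force: 0.0
```

```bash
python3 -c "
from station import telemetry as t
s=t.sense();print(s['joints'].round(3),s['orientation'].round(3),s['position'].round(3),s['t'])"
```

```text
[-1.000e-03  5.090e-01  1.458e+00  2.267e+00 -0.000e+00  1.000e-03] [ 0.126  0.001  0.992 -0.   ] [ 0.595 -0.     0.621] 3.725
```

move_arm --moves '[255, 0, 0, -0.6, 0, 255, 0, 0, -0.6, 0, 255, 0, 0, -0.6, 0, 255, 0, 0, -0.6, 0, 255, 0, 0, -0.6, 0, 255, 0, 0, -0.6, 0, 255, 0, 0, -0.6, 0, 255, 0, 0, -0.6, 0, 255, 0, 0, 0, 0]'

```text
t: 4.85
position: [0.4086, -0.0002, 0.8027]
orientation: [0.3, 0.0, 0.954, -0.0]
force: [0.4, 1.0, -0.3]
opening: 0.0001
grasp_force: 0.0
```

```bash
python3 -c "
from station import telemetry as t
s=t.sense();print(s['joints'].round(3),s['orientation'].round(3),s['position'].round(3),s['t'])"
```

```text
[-0.000e+00  1.510e-01  1.458e+00  2.267e+00 -0.000e+00  1.000e-03] [ 0.3    0.     0.954 -0.   ] [ 0.409 -0.     0.803] 4.85
```

move_arm --moves '[255, 0, 0, -0.6, 0, 255, 0, 0, -0.6, 0, 255, 0, 0, -0.6, 0, 255, 0, 0, 0, 0, 255, 0.4, 0, 0.44, 0, 255, 0.4, 0, 0.44, 0, 255, 0.4, 0, 0.44, 0, 255, 0.4, 0, 0.44, 0, 255, 0, 0, 0, 0]'

```text
t: 5.98
position: [0.33, -0.0002, 0.7223]
orientation: [0.355, 0.001, 0.935, -0.0]
force: [-0.1, 0.2, 1.3]
opening: 0.0001
grasp_force: 0.0
```

```bash
python3 -c "
from station import telemetry as t
s=t.sense();print(s['joints'].round(3),s['orientation'].round(3),s['position'].round(3),s['t'])"
```

```text
[-0.000e+00 -3.590e-01  4.670e-01  1.672e+00 -0.000e+00  1.000e-03] [ 0.355  0.001  0.935 -0.   ] [ 0.33  -0.     0.722] 5.975
```

move_arm --moves '[255, 0.2925, 0.002, 0.4425, 0, 255, 0.2925, 0.002, 0.4425, 0, 255, 0.2925, 0.002, 0.4425, 0, 255, 0.2925, 0.002, 0.4425, 0, 255, 0.2925, 0.002, 0.4425, 0, 255, 0.2925, 0.002, 0.4425, 0, 255, 0.2925, 0.002, 0.4425, 0, 255, 0.2925, 0.002, 0.4425, 0, 255, 0.2925, 0.002, 0.4425, 0, 255, 0.2925, 0.002, 0.4425, 0, 255, 0, 0, 0, 0]'

```text
t: 7.35
position: [0.4151, 0.0019, 0.2061]
orientation: [0.36, 0.0, 0.933, -0.0]
force: [-0.1, -1.0, 0.5]
opening: -0.0002
grasp_force: 0.0
```

```bash
cat > st.py <<'E'
from station import telemetry as t
import numpy as np
from scipy.spatial.transform import Rotation
s=t.sense();q=s['orientation'];R=Rotation.from_quat([*q[1:],q[0]]).as_matrix()
print(s['joints'].round(3),s['position'].round(4),"tip",(s['position']+.022*R[:,2]).round(4),"F",s['force'].round(2),s['t']);print(R.round(3))
E
python3 st.py
```

```text
[ 0.009 -0.37  -0.987  0.218 -0.007  0.008] [0.4151 0.0019 0.2061] tip [0.4299 0.0019 0.1898] F [-0.05 -0.95  0.52] 7.35
[[-0.741  0.001  0.672]
 [ 0.001  1.    -0.   ]
 [-0.672  0.    -0.741]]
```

move_arm --moves '[255, 0.0375, 0, 0.375, 0, 255, 0.0375, 0, 0.375, 0, 255, 0.0375, 0, 0.375, 0, 255, 0.0375, 0, 0.375, 0, 255, 0, 0, 0, 0]'

```text
t: 7.98
position: [0.5084, 0.0019, 0.0851]
orientation: [0.362, 0.0, 0.932, -0.0]
force: [-1.0, 0.1, 0.3]
opening: -0.0
grasp_force: 0.0
```

```bash
python3 st.py
cat >> h.py <<'E'
from scipy.optimize import least_squares
def dial(ims,q0=None,c=(.616,.0138)):
    "peg angle mod 60 deg in world; ims list of image dicts"
    Q=np.vstack([cloud(v).reshape(-1,3) for v in ims]);Q=Q[~np.isnan(Q[:,0])]
    r=np.hypot(Q[:,0]-c[0],Q[:,1]-c[1]);a=np.degrees(np.arctan2(Q[:,1]-c[1],Q[:,0]-c[0]))
    p=Q[(Q[:,2]>.056)&(Q[:,2]<.088)&(abs(r-.115)<.012)&(a>-75)&(a<140)]
    def fit(x):
        k=x[0]+np.arange(6)*np.pi/3
        return np.linalg.norm(p[:,None,:2]-np.c_[c[0]+.115*np.cos(k),c[1]+.115*np.sin(k)],axis=2).min(1)-.007
    b=min((least_squares(fit,[t],loss='soft_l1',f_scale=.002) for t in np.arange(0,1.05,.15)),key=lambda s:s.cost)
    return np.degrees(b.x[0])%60,len(p),abs(b.fun).mean()
E
cat > look.py <<'E'
import sys,cv2,pickle
from station import get_image
from h import *
d=[get_image("side"),get_image("top")]
print("pegs mod60",dial(d), "start", dial(list(pickle.load(open("im0.pkl","rb")).values())))
if len(sys.argv)>1: cv2.imwrite(f"pics/{sys.argv[1]}.png",cv2.resize(d[0]["img"][100:280,160:400],(720,540)))
E
python3 look.py near
```

```text
[ 0.006  0.119 -1.114 -0.403 -0.005  0.006] [0.5084 0.0019 0.0851] tip [0.5232 0.0018 0.0688] F [-1.02  0.07  0.25] 7.975
[[-0.739  0.001  0.674]
 [ 0.001  1.    -0.   ]
 [-0.674  0.    -0.739]]
pegs mod60 (np.float64(23.33873455924774), 140, np.float64(0.0013684828457547129)) start (np.float64(23.215053470956178), 143, np.float64(0.0015243412035592194))
```

View pics/near.png

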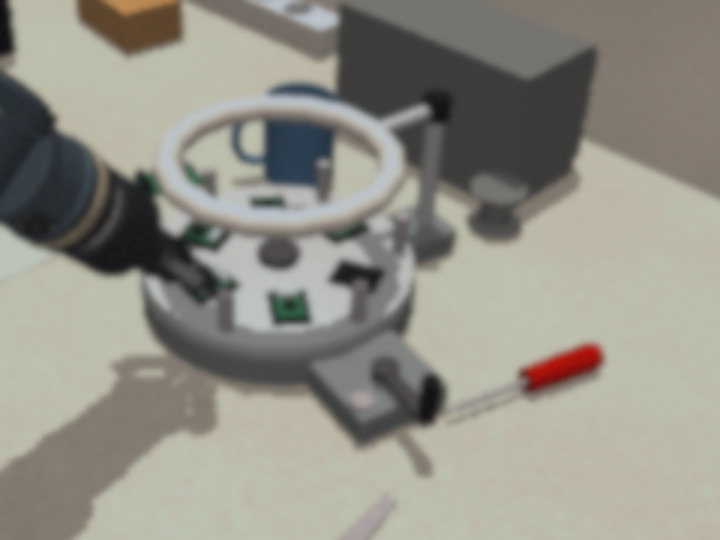

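move_arm --moves '[255, 0, -0.03, 0, 0, 255, 0, -0.03, 0, 0, 255, 0, -0.03, 0, 0, 255, 0, -0.02, 0, 0, 255, 0, -0.02, 0, 0, 255, 0, 0, 0, 0]'

```text
t: 8.82
position: [0.5024, -0.0112, 0.085]
orientation: [0.362, 0.001, 0.932, 0.0]
force: [0.7, 1.6, 1.3]
opening: 0.0002
grasp_force: 0.3
```

```bash
python3 look.py; python3 st.py | head -1
```

```text
pegs mod60 (np.float64(23.40863924442925), 136, np.float64(0.0016545532368477446)) start (np.float64(23.215053470956178), 143, np.float64(0.0015243412035592194))
[-0.036  0.111 -1.126 -0.406  0.023 -0.025] [ 0.5024 -0.0112  0.0849] tip [ 0.5172 -0.0112  0.0687] F [ 0.07 -0.43  0.46] 8.925
```

move_arm --moves '[255, -0.006, -0.014, 0.006, 0, 255, -0.006, -0.014, 0.006, 0, 255, -0.006, -0.014, 0.006, 0, 255, -0.006, -0.014, 0.006, 0]'

```text
t: 9.43
position: [0.5052, -0.0161, 0.0843]
orientation: [0.361, -0.0, 0.933, 0.001]
force: [-4.0, 5.3, 2.3]
opening: 0.0001
grasp_force: 2.5
```

```bash
python3 look.py; python3 st.py | head -1
```

```text
pegs mod60 (np.float64(26.1455867323253), 128, np.float64(0.0016824195026610158)) start (np.float64(23.215053470956178), 143, np.float64(0.0015243412035592194))
[-0.053  0.117 -1.12  -0.404  0.036 -0.038] [ 0.5053 -0.0163  0.0843] tip [ 0.5201 -0.0163  0.0681] F [-2.25  3.24 -0.5 ] 9.525
```

move_arm --moves '[255, -0.006, -0.014, 0.005, 0, 255, -0.006, -0.014, 0.005, 0, 255, -0.006, -0.014, 0.005, 0]'

```text
t: 9.9
position: [0.5073, -0.0203, 0.0842]
orientation: [0.361, -0.0, 0.933, 0.001]
force: [-4.1, 4.0, 2.2]
opening: 0.0004
grasp_force: 2.6
```

```bash
python3 look.py; python3 st.py | head -1
```

```text
pegs mod60 (np.float64(28.64307771872591), 124, np.float64(0.001647450961831454)) start (np.float64(23.215053470956178), 143, np.float64(0.0015243412035592194))
[-0.066  0.12  -1.114 -0.401  0.045 -0.048] [ 0.5074 -0.0206  0.0843] tip [ 0.5223 -0.0206  0.0681] F [-1.91  3.65 -0.3 ] 10.0
```

move_arm --moves '[255, -0.006, -0.014, 0.005, 0, 255, -0.006, -0.014, 0.005, 0, 255, -0.006, -0.014, 0.005, 0]'

```text
t: 10.38
position: [0.5095, -0.0246, 0.0843]
orientation: [0.361, 0.0, 0.933, 0.001]
force: [-4.8, 4.9, 1.8]
opening: 0.0001
grasp_force: 2.9
```

```bash
python3 look.py; python3 st.py | head -1
```

```text
pegs mod60 (np.float64(31.079168479799677), 115, np.float64(0.0014140530860469226)) start (np.float64(23.215053470956178), 143, np.float64(0.0015243412035592194))
[-0.078  0.123 -1.109 -0.398  0.053 -0.057] [ 0.5096 -0.0248  0.0843] tip [ 0.5244 -0.0248  0.068 ] F [-3.04  3.6   0.25] 10.475
```

move_arm --moves '[255, -0.007, -0.013, 0.006, 0, 255, -0.007, -0.013, 0.006, 0, 255, -0.007, -0.013, 0.006, 0]'

```text
t: 10.85
position: [0.5122, -0.0285, 0.0843]
orientation: [0.361, 0.0, 0.933, 0.001]
force: [-4.8, 4.6, 0.9]
opening: 0.0003
grasp_force: 2.6
```

```bash
python3 look.py; python3 st.py | head -1
```

```text
pegs mod60 (np.float64(33.420202952655636), 103, np.float64(0.0016854263553515677)) start (np.float64(23.215053470956178), 143, np.float64(0.0015243412035592194))
[-0.09   0.127 -1.103 -0.395  0.061 -0.066] [ 0.5124 -0.0287  0.0844] tip [ 0.5272 -0.0287  0.0681] F [-2.    3.21 -0.73] 10.95
```

move_arm --moves '[255, -0.007, -0.013, 0.006, 0, 255, -0.007, -0.013, 0.006, 0, 255, -0.007, -0.013, 0.006, 0]'

```text
t: 11.32
position: [0.5151, -0.0326, 0.0845]
orientation: [0.361, 0.0, 0.933, 0.0]
force: [-3.9, 3.9, -0.1]
opening: -0.0
grasp_force: 2.2
```

```bash
python3 look.py; python3 st.py | head -1
```

```text
pegs mod60 (np.float64(35.78478523101726), 94, np.float64(0.001729718222837577)) start (np.float64(23.215053470956178), 143, np.float64(0.0015243412035592194))
[-0.101  0.131 -1.096 -0.392  0.068 -0.074] [ 0.5154 -0.0329  0.0846] tip [ 0.5302 -0.0329  0.0683] F [-0.66  3.48 -1.55] 11.425
```

move_arm --moves '[255, -0.007, -0.012, 0.006, 0, 255, -0.007, -0.012, 0.006, 0, 255, -0.007, -0.012, 0.006, 0]'

```text
t: 11.8
position: [0.5191, -0.0369, 0.0855]
orientation: [0.362, 0.001, 0.932, -0.0]
force: [-1.2, 2.3, -0.9]
opening: 0.0001
grasp_force: 1.0
```

```bash
python3 look.py; python3 st.py | head -1
```

```text
pegs mod60 (np.float64(38.63400716367669), 84, np.float64(0.0013812188378710562)) start (np.float64(23.215053470956178), 143, np.float64(0.0015243412035592194))
[-0.112  0.135 -1.088 -0.39   0.074 -0.081] [ 0.5195 -0.0371  0.0858] tip [ 0.5343 -0.0371  0.0696] F [0.15 0.19 0.38] 11.9
```

move_arm --moves '[255, -0.007, -0.012, 0.006, 0, 255, -0.007, -0.012, 0.006, 0, 255, -0.007, -0.012, 0.006, 0]'

```text
t: 12.28
position: [0.5218, -0.0404, 0.0856]
orientation: [0.362, 0.001, 0.932, -0.0]
force: [0.4, -0.2, 0.0]
opening: 0.0004
grasp_force: 0.0
```

```bash
python3 look.py; python3 st.py | head -1
```

```text
pegs mod60 (np.float64(41.75912942463837), 75, np.float64(0.0013976175308772613)) start (np.float64(23.215053470956178), 143, np.float64(0.0015243412035592194))
[-0.121  0.139 -1.082 -0.386  0.081 -0.089] [ 0.5218 -0.0404  0.0855] tip [ 0.5366 -0.0404  0.0693] F [ 0.24  0.26 -0.03] 12.375
```

move_arm --moves '[255, 0, 0.04, 0, 0, 255, 0, 0.06, 0, 0, 255, 0, 0.04, 0, 0, 255, 0, 0, -0.4, 0, 255, 0, 0, -0.5, 0, 255, 0, 0, -0.5, 0, 255, 0, 0, -0.4, 0, 255, 0, 0, 0, 0]'

```text
t: 13.38
position: [0.4001, -0.026, 0.2213]
orientation: [0.365, 0.0, 0.931, -0.0]
force: [0.8, 0.3, 0.5]
opening: 0.0002
grasp_force: 0.0
```

```bash
python3 st.py; python3 look.py click
python3 - <<'E'
from station import get_image
from h import *
Q=np.vstack([cloud(get_image(n)).reshape(-1,3) for n in("side","top")]);Q=Q[~np.isnan(Q[:,0])]
c=(.616,.0138);r=np.hypot(Q[:,0]-c[0],Q[:,1]-c[1])
p=Q[(Q[:,2]>.056)&(Q[:,2]<.088)&(abs(r-.115)<.012)]
a=np.degrees(np.arctan2(p[:,1]-c[1],p[:,0]-c[0]))
for k in range(6):
    s=abs((a-(42+60*k)+180)%360-180)<15; print(42+60*k,s.sum(),np.median((a[s]-(60*k)+180)%360-180) if s.any() else 0)
k=Q[(np.hypot(Q[:,0]-.555,Q[:,1]+.218)<.02)&(Q[:,2]>.05)&(Q[:,2]<.09)];print("knob",np.median(k,axis=0),k.min(0),k.max(0))
E
```

```text
[-0.124 -0.429 -0.971  0.286  0.083 -0.091] [ 0.4001 -0.026   0.2213] tip [ 0.415  -0.026   0.2052] F [0.82 0.29 0.45] 13.375
[[-0.734  0.001  0.679]
 [ 0.     1.    -0.001]
 [-0.679 -0.001 -0.734]]
pegs mod60 (np.float64(41.909647720420125), 80, np.float64(0.0012591738457611618)) start (np.float64(23.215053470956178), 143, np.float64(0.0015243412035592194))
42 49 41.020372107547075
102 9 44.27782762349432
162 69 44.131566027431774
222 78 42.21838677995248
282 63 40.368280990421
342 23 39.589030048843824
knob [ 0.55160618 -0.21908926  0.07543689] [ 0.54654952 -0.22842035  0.05016984] [ 0.56191305 -0.209462    0.0872052 ]
```

View pics/click.png

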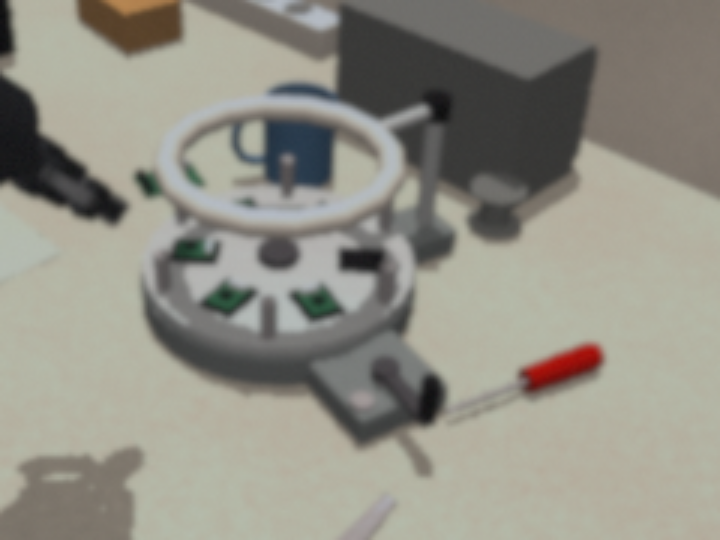

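The dial sits in the click: it has jumped to 41.9°, with front peg at (268,315) and the lever at (430,395). Next is the lever.

move_arm --moves '[255, -0.024, -0.454, 0.107, 0, 255, -0.024, -0.454, 0.107, 0, 255, -0.024, -0.454, 0.107, 0, 255, -0.024, -0.454, 0.107, 0, 255, -0.024, -0.454, 0.107, 0, 255, 0, 0, 0, 0]'

```text
t: 14.32
position: [0.4454, -0.2562, 0.1841]
orientation: [0.36, 0.002, 0.933, 0.001]
force: [-0.4, 0.5, -0.4]
opening: 0.0005
grasp_force: 0.0
```

```bash
python3 st.py
```

```text
[-0.789 -0.032 -0.793  0.24   0.497 -0.636] [ 0.4454 -0.2562  0.1841] tip [ 0.4602 -0.2562  0.1678] F [-0.42  0.52 -0.36] 14.325
[[-0.741  0.004  0.672]
 [ 0.005  1.    -0.   ]
 [-0.672  0.003 -0.741]]
```

move_arm --moves '[255, -0.011, 0, 0.29, 0, 255, -0.011, 0, 0.29, 0, 255, -0.011, 0, 0.29, 0, 255, -0.011, 0, 0.29, 0, 255, -0.011, 0, 0.29, 0, 255, 0, 0, 0, 0]'

```text
t: 15.08
position: [0.5464, -0.2513, 0.0801]
orientation: [0.36, 0.0, 0.933, 0.002]
force: [-0.6, -0.6, -1.2]
opening: 0.0001
grasp_force: 0.0
```

```bash
python3 st.py; python3 look.py lev0
```

```text
[-0.617  0.273 -0.835 -0.171  0.402 -0.484] [ 0.5464 -0.2513  0.0801] tip [ 0.5612 -0.2513  0.0638] F [-0.65 -0.56 -1.18] 15.075
[[-0.741 -0.001  0.671]
 [ 0.002  1.     0.003]
 [-0.671  0.003 -0.741]]
pegs mod60 (np.float64(42.30447870835415), 32, np.float64(0.0011980019852195537)) start (np.float64(23.215053470956178), 143, np.float64(0.0015243412035592194))
```

View pics/lev0.png

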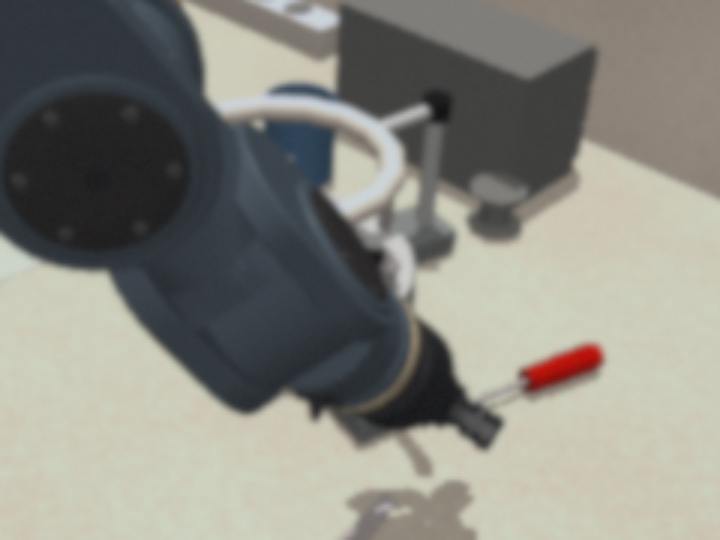

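move_arm --moves '[255, 0, 0.04, 0, 0, 255, 0, 0.06, 0, 0, 255, 0.037, 0.027, -0.034, 0, 255, 0.037, 0.027, -0.034, 0, 255, 0.037, 0.027, -0.034, 0, 255, 0.031, 0.037, -0.028, 0, 255, 0.031, 0.037, -0.028, 0, 255, 0.031, 0.037, -0.028, 0, 255, 0, 0, 0, 0]'

```text
t: 16.3
position: [0.5187, -0.2236, 0.0833]
orientation: [0.361, 0.0, 0.932, 0.0]
force: [-0.3, -0.3, 0.1]
opening: -0.0
grasp_force: 0.0
```

```bash
python3 st.py
python3 - <<'E'
from station import get_image
import cv2
a=get_image("top");cv2.imwrite("pics/levtop.png",cv2.resize(a["img"][110:260,180:380],(800,600)))
E
```

```text
[-0.6    0.218 -0.921 -0.214  0.39  -0.467] [ 0.5187 -0.2236  0.0833] tip [ 0.5336 -0.2236  0.0671] F [-0.3  -0.33  0.14] 16.3
[[-0.739  0.001  0.674]
 [ 0.001  1.    -0.   ]
 [-0.674  0.    -0.739]]
```

View pics/levtop.png

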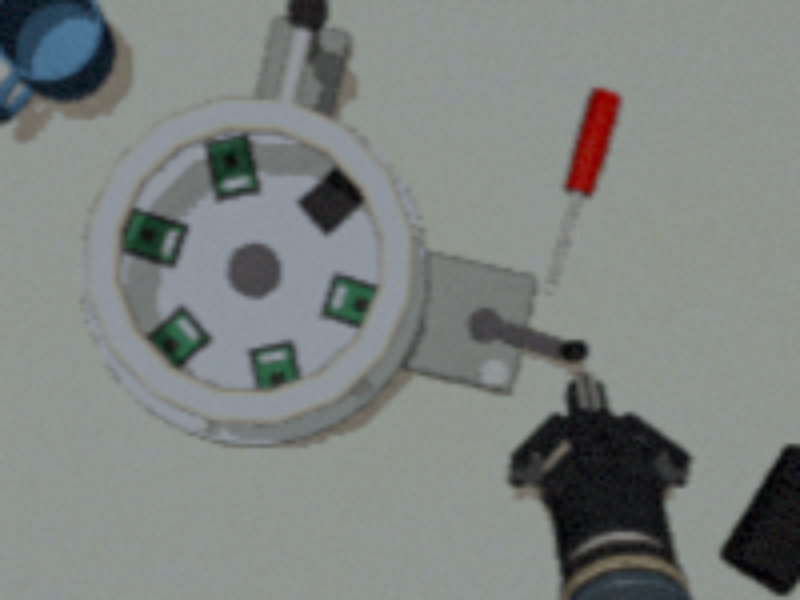

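The top view shows that the lever has not moved (knob at (572,350)). The finger slipped past on the robot side at (588,380), so I go round again deeper and make contact before following the arc.

move_arm --moves '[255, 0, -0.15, 0, 0, 255, 0, -0.15, 0, 0, 255, -0.12, 0, 0.15, 0, 255, -0.12, 0, 0.15, 0, 255, -0.06, 0, 0.08, 0, 255, 0, 0, 0, 0, 255, 0, 0.05, 0, 0, 255, 0, 0.05, 0, 0, 255, 0, 0.03, 0, 0, 255, 0, 0.03, 0, 0, 255, 0, 0, 0, 0]'

```text
t: 17.73
position: [0.5666, -0.24, 0.0759]
orientation: [0.361, 0.002, 0.932, -0.002]
force: [-3.3, -9.1, -1.6]
opening: -0.0003
grasp_force: 4.9
```

```bash
python3 st.py|head -1
cat > knob.py <<'E'
from station import get_image
from h import *
import sys
v=get_image("top");Q=cloud(v);m=(v["img"].max(2)<70)
p=Q[m&(abs(Q[...,2]-.084)<.006)&(np.hypot(Q[...,0]-.5749,Q[...,1]+.1563)<.085)&(np.hypot(Q[...,0]-.5749,Q[...,1]+.1563)>.05)]
print(len(p),np.median(p,axis=0).round(4),p.min(0).round(3),p.max(0).round(3))
m2=np.median(p,axis=0);print("lever est",(-np.degrees(np.arctan2(m2[1]+.1563,m2[0]-.5749))-103.6)%360)
if len(sys.argv)>1: cv2.imwrite(f"pics/{sys.argv[1]}.png",cv2.resize(v["img"][130:250,220:380],(800,600)))
E
python3 knob.py
```

```text
[-0.567  0.294 -0.832 -0.214  0.365 -0.437] [ 0.5666 -0.24    0.0759] tip [ 0.5815 -0.2401  0.0596] F [-3.33 -9.08 -1.59] 17.725
18 [ 0.5655 -0.2278  0.0833] [ 0.558 -0.234  0.079] [ 0.573 -0.211  0.089]
lever est 353.87016906183067
```

move_arm --moves '[255, 0.028, 0.014, -0.025, 0, 255, 0.028, 0.014, -0.025, 0, 255, 0.028, 0.016, -0.025, 0]'

```text
t: 18.15
position: [0.5554, -0.2358, 0.0758]
orientation: [0.362, 0.002, 0.932, -0.002]
force: [-2.5, -11.1, -0.5]
opening: 0.0001
grasp_force: 5.0
```

```bash
python3 st.py|head -1; python3 knob.py lv2
```

```text
[-0.572  0.28  -0.857 -0.224  0.369 -0.442] [ 0.5554 -0.2358  0.0758] tip [ 0.5703 -0.2359  0.0596] F [ -2.48 -11.1   -0.51] 18.15
19 [ 0.5528 -0.2242  0.083 ] [ 0.547 -0.237  0.079] [ 0.567 -0.208  0.089]
lever est 4.407574335461476
```

View pics/lv2.png

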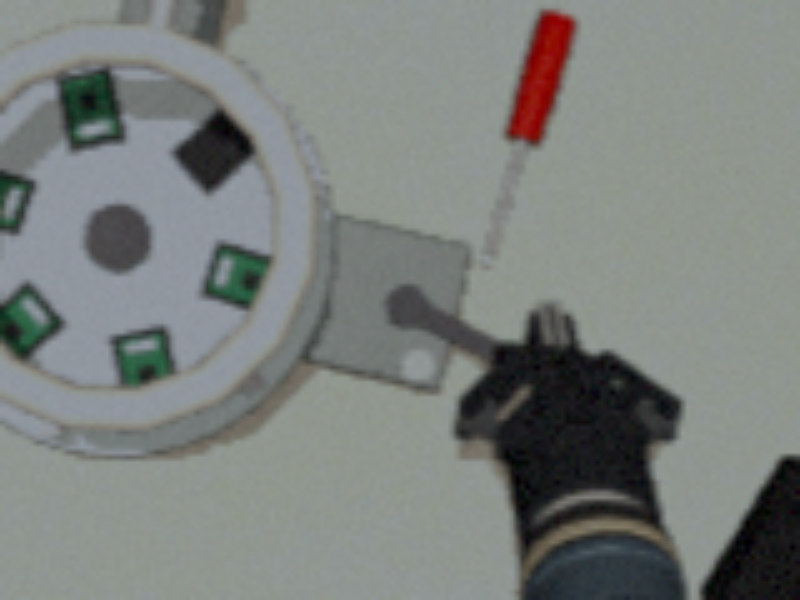

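The bar now points from (405,305) to (500,350), about 12° round, so the lever follows the finger. I continue along the arc.

move_arm --moves '[255, 0.03, 0.026, -0.0275, 0, 255, 0.03, 0.028, -0.0275, 0, 255, 0.03, 0.03, -0.0275, 0, 255, 0.03, 0.032, -0.0275, 0, 255, 0.03, 0.034, -0.0275, 0]'

```text
t: 18.82
position: [0.5344, -0.2214, 0.0757]
orientation: [0.361, 0.002, 0.933, -0.003]
force: [-10.2, -13.4, 3.2]
opening: -0.0001
grasp_force: 6.7
```

```bash
python3 st.py|head -1; python3 knob.py
```

```text
[-0.569  0.25  -0.913 -0.25   0.365 -0.438] [ 0.5344 -0.2214  0.0757] tip [ 0.5492 -0.2216  0.0594] F [-10.23 -13.42   3.19] 18.825
25 [ 0.53   -0.2044  0.0853] [ 0.504 -0.23   0.08 ] [ 0.541 -0.193  0.089]
lever est 29.412245331442534
```

move_arm --moves '[255, 0.026, 0.034, -0.024, 0, 255, 0.023, 0.038, -0.021, 0, 255, 0.023, 0.04, -0.021, 0, 255, 0.012, 0.042, -0.011, 0]'

```text
t: 19.38
position: [0.5231, -0.204, 0.0754]
orientation: [0.361, 0.001, 0.932, -0.001]
force: [-3.7, -4.1, -0.2]
opening: 0.0
grasp_force: 2.3
```

```bash
python3 st.py|head -1; python3 knob.py lv3
```

```text
[-0.55   0.229 -0.953 -0.273  0.357 -0.423] [ 0.5231 -0.204   0.0754] tip [ 0.5379 -0.204   0.0592] F [-3.69 -4.1  -0.23] 19.375
32 [ 0.5214 -0.1918  0.0841] [ 0.516 -0.216  0.078] [ 0.533 -0.176  0.089]
lever est 42.853826241768076
```

View pics/lv3.png

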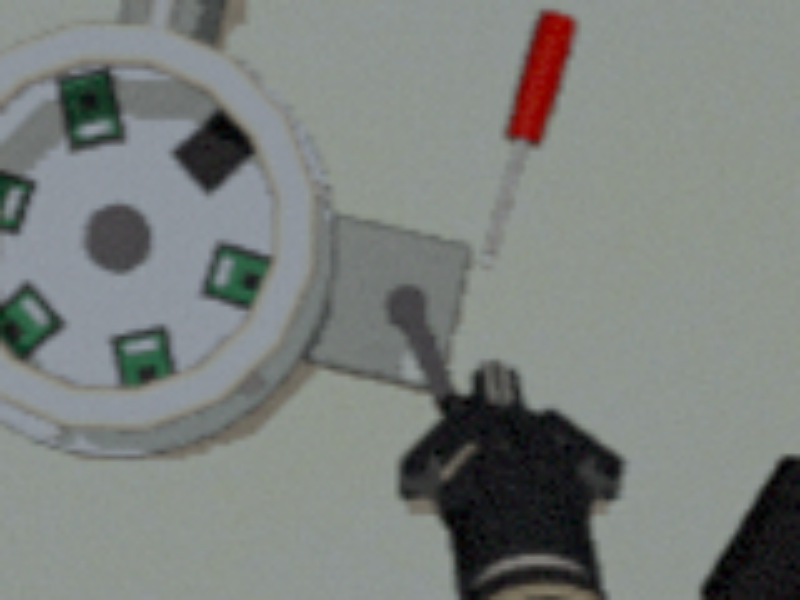

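The bar now points to (440,395), so the lever is at about 55°. A few millimetres remain to the stop.

move_arm --moves '[255, 0.01, 0.02, -0.009, 0, 255, 0.01, 0.02, -0.009, 0, 255, 0, 0.02, 0, 0, 255, 0, 0.02, 0, 0]'

```text
t: 19.92
position: [0.5212, -0.1966, 0.0757]
orientation: [0.361, 0.001, 0.932, -0.002]
force: [-7.9, -15.2, -0.2]
opening: 0.0001
grasp_force: 8.0
```

move_arm --moves '[255, 0, 0.015, 0, 0, 255, 0, 0.015, 0, 0]'

```text
t: 20.18
position: [0.5212, -0.1962, 0.0758]
orientation: [0.361, 0.003, 0.932, -0.005]
force: [-9.7, -27.3, -2.1]
opening: -0.0002
grasp_force: 13.7
```

move_arm --moves '[255, 0, -0.06, 0, 0, 255, 0, -0.1, 0, 0, 255, 0, -0.15, 0, 0, 255, 0, 0, 0, 0, 255, 0, 0, -0.4, 0, 255, 0, 0, -0.5, 0, 255, 0, 0, -0.5, 0, 255, 0, 0.3, -0.4, 0, 255, 0, 0.55, 0, 0, 255, 0, 0.6, 0, 0, 255, 0, 0.6, 0, 0, 255, 0, 0, 0, 0, 255, 0, 0, 0, 0]'

```text
t: 21.8
position: [0.4015, -0.042, 0.2077]
orientation: [0.359, -0.001, 0.933, -0.0]
force: [-0.4, -0.2, 0.1]
opening: 0.0001
grasp_force: 0.0
```

```bash
python3 st.py|head -1; python3 look.py; python3 knob.py
python3 - <<'E'
from station import get_image
import cv2
a=get_image("top");cv2.imwrite("pics/fin.png",cv2.resize(a["img"][90:270,150:400],(800,576)))
E
```

```text
[-0.198 -0.394 -0.987  0.253  0.132 -0.149] [ 0.4015 -0.042   0.2077] tip [ 0.4162 -0.042   0.1914] F [-0.39 -0.17  0.13] 21.8
pegs mod60 (np.float64(41.94775212519958), 80, np.float64(0.0014685685666828)) start (np.float64(23.215053470956178), 143, np.float64(0.0015243412035592194))
25 [ 0.5128 -0.1733  0.0843] [ 0.507 -0.182  0.079] [ 0.519 -0.167  0.089]
lever est 61.075113459710366
```

View pics/fin.png

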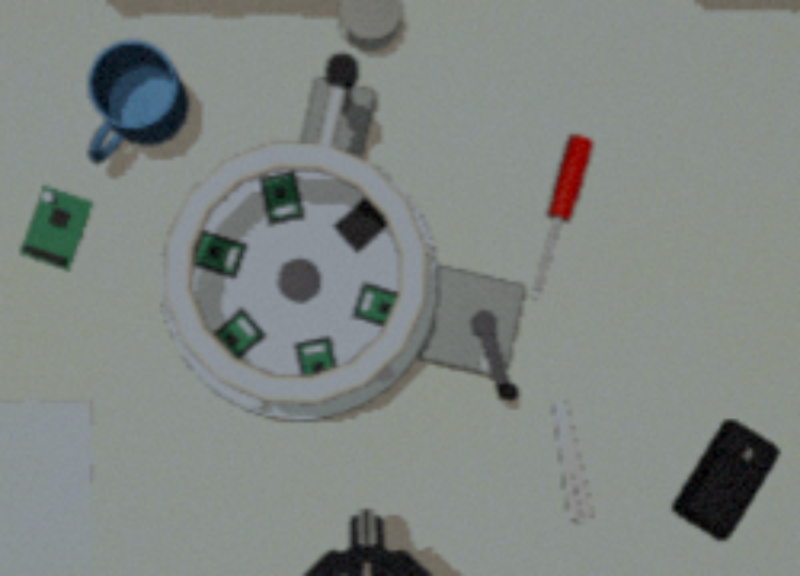

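The lever knob at (508,390) is at about 61°, on its stop. The dial is still in the click at 41.9°, the bystanders look undisturbed, and the arm is clear.

```bash
python3 -c "
from station import job
print(job.close_job())"
```

```text
the job is handed in; nothing more can be done
None
```

The dial was pushed anticlockwise into its next click, the lever swung to its locked stop (about 61°), the arm backed clear and the job was handed in at about 22 s, with nothing else seen to move.

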